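# Start a wash with an extra rinse on the washing machine's panel

### The job

Set the washing machine going with an extra rinse: on its sloping control panel press the second of the four oblong keys, counted from the end of the panel that is farther from the big round key, then press the big round start key at the other end. Press each one lightly with the fingertips until it is well down, and let it come right up again before going on. Leave the other keys, the programme dial and the things standing on the lid alone, and finish with the hand drawn back a good hand's breadth from the panel.

Things in the scene. Friction and masses are not known exactly. Their poses are not given: they have to be found in the camera images.
- washer: white top-loading washing machine, fixed, 520 wide (y) x 540 deep (x) x 980 mm high; origin on the floor under its centre, 750 mm below the worktop, z up. Lid flat, 165 mm over the worktop, x -260 to 70 mm. Behind it (+x) the grey panel, 165 mm deep, sloping up 20 deg away from the lid. On its midline at y 205, 155, 105, 55: oblong keys; -25: dial; -115: flat display; -180 mm: round key
- rinse_key_top (a point): extra rinse key, the one to press first: a white oblong push key, 27 mm along the panel x 17 mm up the slope; second of the four from the end farther from the start key, 50 mm from the keys on either side; centre of its flat top, 8 mm off the panel when up, 4 mm when fully down; z points straight out of the sloping panel, x up the slope, y along the panel towards the oblong keys' end
- rinse_key (a joint): travel of that key in m: 0 up, 0.004 fully down; springs back by itself; it takes about 0.5 N to start it, about 2.5 N at 2.5 mm and 3.7 N at the bottom stop
- start_key_top (a point): start key, the one to press second: a white round push key, 36 mm across, alone at the other end of the panel; centre of its flat top, 8 mm off the panel when up, 4 mm when fully down; z points straight out of the sloping panel, x up the slope, y along the panel towards the oblong keys' end
- start_key (a joint): travel of that key in m: 0 up, 0.004 fully down; springs back by itself; it takes about 0.5 N to start it, about 2.5 N at 2.5 mm and 3.7 N at the bottom stop
- soak_key (a joint): the first oblong key, at the outer end of the panel, 50 mm from the rinse key; to be left alone. Travel in m, 0 up, 0.004 down
- level_key (a joint): the third oblong key, 50 mm from the rinse key on the dial's side; to be left alone. Travel in m, 0 up, 0.004 down
- spin_key (a joint): the fourth oblong key, next to the dial; to be left alone. Travel in m, 0 up, 0.004 down
- dial_mark (a point): the mark on top of the round programme dial (62 mm across, 24 mm high off the panel), 21 mm from the dial's axis; the dial turns easily and may start at any angle; to be left alone
- mug: red ceramic mug, 82 mm across, 92 mm high, with a handle at its +y and two brushes stood in it up to 133 mm; loose on the lid, origin at the centre of its underside; to be left alone
- basket: open aluminium basket of clothes pegs, 130 x 95 x 70 mm with a wire hanger up to 96 mm at its -x end; loose on the lid, origin at the centre of its underside; to be left alone
- softener: blue plastic bottle, 68 mm across, 125 mm high; loose on the lid, origin at the centre of its underside; to be left alone

How it is judged:
By the outcome, as a careful person would: the job done as asked, in the order asked, and still so for the second after the job is handed in, with the robot touching nothing.
It also fails if it takes over 43 s, if anything falls off the work surface, if the arm or the gripper's body presses on something with over 40 N, if the wrist force passes 120 N, or if a joint passes its speed limit or range.

### The arm

A 6-joint arm with a two-finger parallel gripper is mounted at the origin on the work surface. World frame = base frame: x ahead of the robot, y to its left, z up, the work surface at z = 0. Lengths are in m, angles in rad, forces in N, time in s.
With the tool pointing down it reaches from about 0.225 to 0.875 m from the base axis. Payload 3.4 kg.
Tool frame: the origin (TCP) lies between the finger pads, 19 mm behind the fingertips; this is the grasp point; z points along the fingers, y is the line along which they close (so a half turn about z gives the same grasp; the last joint's range is limited). The gripper opens to 85 mm and grips with 20 to 120 N. Pads are 22 mm wide; open, the fingers measure 114 mm over their backs; the gripper's body (76 mm by 85 mm) begins 54 mm behind the grasp point. The pads swing forward as they close: fully open they stand 13 mm farther back than shut.
Start: joints at [1.141, 0.276, 1.505, -0, 1.361, -0.121], TCP at [0.175, 0.548, 0.25] pointing down, gripper open.
Joint ranges: [-2.89, 2.89], [-0.75, 2.08], [0.22, 2.7], [-1.18, 4.32], [0.11, 2.71], [-2.7, 2.7]. Speed limits (rad/s): [2.57, 2.57, 3.14, 3.14, 3.14, 3.14].

### API

Orientations are given as a unit quaternion [w, x, y, z].
In Python, from rig import manip gives the robot as it stands.
- The arm moves only by the tool carry_out, never from a script. Its arguments are lists of equal length, an entry for each row: "linear": the shift along the world's x, y, z each as a share of 500 mm, from -1 to 1, a list of three; "angular": the turn, a rotation vector about the world's x, y, z each as a share of 0.08 rad, from -1 to 1, a list of three; "hand": the opening, from 0 (shut) to 1 (fully open). In form: {"linear": [[x, y, z], ...], "angular": [[rx, ry, rz], ...], "hand": [hand, ...]}. A call has 1 to 8 rows; each row shifts and turns the commanded pose from where the row before left it; what a row does not reach is not made up. A row lasts 1/12 s, in which the tool goes at most 41.7 mm and 7.16 degrees, less where a joint would pass 70% of its speed; a pose out of reach is approached as far as the arm can. A call with a number of a shift or a turn outside -1 to 1 is refused whole. A call with a gripper value outside its range is refused whole. The fingers move at their own pace and stop on an object; "force" is the grip in N (left out, the last holds). Time passes only in rows, so rows that do not move let the fingers close. It gives the time, the measured TCP pose, the force, the opening and the grip force at its end, in the units of the state.
- manip.get_state(): the state, without advancing time (a new reading comes with each control period).
- manip.get_image(name): name is "side" or "top"; returns the picture (420x560x3 uint8, red, green, blue); there is no depth.
- manip.camera_params(name): a dict with "fx", "fy", "cx", "cy" (pixels), "view" (4x4, takes a point from world to camera coordinates). Camera axes: x right, y down, z forward; pixel columns grow to the right and rows downward; lengths in m; the calibration is good to about 2 mm. A picture is of the moment at which its call begins. camera_params takes no time and is no camera call.
- manip.sign_off(): hands the job in; it is judged then, once.
The state is a dict: "clock": time; "qpos": joint angles; "qd": joint speeds; "effort": joint torques, N m; "position": TCP position; "ee_rot": TCP orientation; "contact_force": force on the tool from outside, world axes, zero at the start; "moment": the same for the moment, N m; "width": finger opening in m; "gripper_force": force on a finger pad.
Only numpy, scipy, OpenCV 4.12 (cv2) and the standard library are available. Lean on these libraries where they do the work, as an engineer would, in place of code of your own. Each camera call takes 0.05 s, during which the arm holds its last target. There are 200 camera calls.

## Working session

There is one attempt and no reset: what is moved stays moved. The work goes in short steps, Python scripts to look and compute and a tool call to move; the robot and the scene stay as the last step left them, time stands still between calls to the robot, and variables do not carry over. Pictures are saved under pics/ and viewed, at most 10 in all, crops included, and the job is handed in when it is done.

Besides the shell and the picture viewer there is one more tool, called as name(argument=value, ...) on one line, values as JSON. carry_out: Moves the arm, as the interface text tells. Its arguments: {"type":"object","properties":{"linear":{"type":"array"},"angular":{"type":"array"},"hand":{"type":"array"},"force":{"type":"number"}},"required":["linear","angular","hand"]}

```bash
mkdir -p pics; python3 - <<'E'
from rig import manip
import cv2
for n in("side","top"):
    cv2.imwrite(f"pics/{n}0.png",manip.get_image(n)[:,:,::-1]); print(n,manip.camera_params(n))
print(manip.get_state())
E
```

```text
side {'fx': 378.9418431122723, 'fy': 378.9418431122723, 'cx': 284.49753938828525, 'cy': 211.27068680325738, 'view': array([[-0.99893348, -0.04582661, -0.00564072,  0.53713488],
       [-0.02331134,  0.60601232, -0.7951136 , -0.18416505],
       [ 0.03985571, -0.79413411, -0.60643428,  0.90293145],
       [ 0.        ,  0.        ,  0.        ,  1.        ]])}
top {'fx': 389.3715823558503, 'fy': 389.3715823558503, 'cx': 277.25887598075127, 'cy': 215.28610364320298, 'view': array([[ 0.01451745, -0.99962129,  0.02337758,  0.02046212],
       [-0.9946187 , -0.0168355 , -0.1022263 ,  0.47534987],
       [ 0.10258116, -0.02176772, -0.99448644,  1.0478976 ],
       [ 0.        ,  0.        ,  0.        ,  1.        ]])}
{'clock': 0.1, 'qpos': array([ 1.14097446e+00,  2.76567963e-01,  1.50600211e+00,  1.01745488e-06,
        1.36069823e+00, -1.21032872e-01]), 'qd': array([ 0.00109667, -0.00310803, -0.00374076, -0.0004263 , -0.00049826,
        0.00101951]), 'effort': array([ 5.54532689e-04, -4.17705989e+01, -2.46403867e+01, -2.12742539e-04,
        5.77515224e-03,  1.01777488e-05]), 'position': array([0.17458656, 0.54740018, 0.24920729]), 'ee_rot': array([-2.28332817e-04,  1.53781876e-01,  9.88104464e-01, -8.06113844e-04]), 'contact_force': array([ 3.07475613e-05,  1.48553803e-01, -1.07294775e+00]), 'moment': array([-0.02526786,  0.00823241, -0.00292225]), 'gripper_force': 0.0, 'width': 0.0855813944437528}
```

View pics/side0.png

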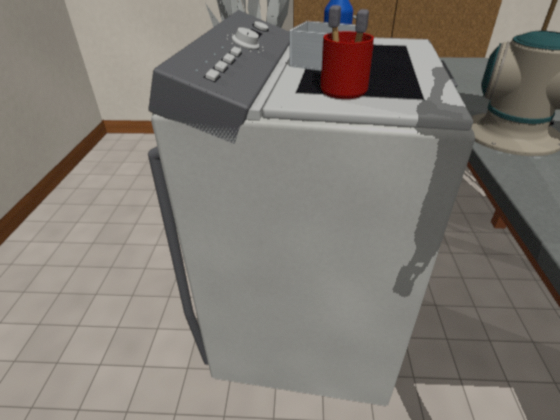

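View pics/top0.png

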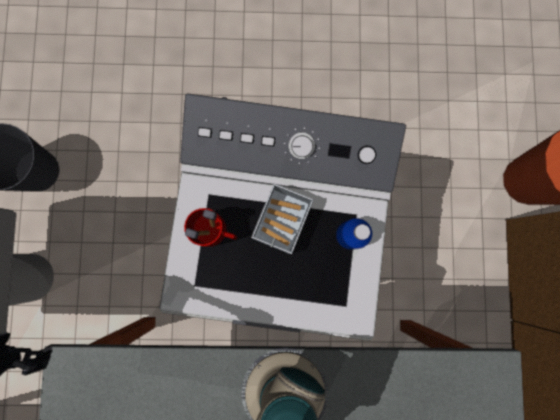

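The top view shows oblong keys at about (204,132), (225,135), (247,138), (268,141), with the dial at (302,146) and the start key at (367,155). The side view shows the keys at about (212,75) to (245,50), the dial at (245,36) and the start key at (261,26). The rinse key is the second from the left in the top view.

```bash
cat > h.py <<'E'
import numpy as np,cv2
from rig import manip
def blobs(n,im,box,lo,amin=15,amax=2000):
    x0,y0,x1,y1=box; g=im[y0:y1,x0:x1].min(2)
    k,l,s,c=cv2.connectedComponentsWithStats((g>lo).astype(np.uint8))
    return [(np.round(c[i]+[x0,y0],1).tolist(),s[i].tolist()) for i in range(1,k) if amin<=s[i,4]<=amax]
def P(n):
    p=manip.camera_params(n);K=np.array([[p['fx'],0,p['cx']],[0,p['fy'],p['cy']],[0,0,1]]);return K@p['view'][:3]
def tri(a,b):
    X=cv2.triangulatePoints(P('top'),P('side'),np.float64(a).reshape(2,1),np.float64(b).reshape(2,1))[:,0];return X[:3]/X[3]
def proj(n,X):
    h=P(n)@np.append(X,1);return h[:2]/h[2]
E
python3 - <<'E'
from h import *
t=cv2.imread('pics/top0.png');s=cv2.imread('pics/side0.png')
print(*blobs('top',t,(185,100,385,175),150),sep='\n');print('side')
for th in(130,160):print(*blobs('side',s,(195,15,275,90),th,6),sep='\n')
a=cv2.resize(s[10:100,150:290],None,fx=5,fy=5,interpolation=cv2.INTER_CUBIC);cv2.imwrite('pics/sc.png',a)
E
```

```text
([346.1, 106.5], [148, 0, 26, 16, 347])
([203.8, 131.9], [14, 29, 11, 7, 62])
([225.2, 134.9], [35, 32, 11, 7, 63])
([300.5, 144.7], [104, 33, 23, 24, 366])
([246.5, 137.8], [57, 35, 10, 7, 62])
([267.6, 140.7], [78, 38, 10, 7, 60])
([366.8, 154.4], [175, 48, 15, 14, 155])
([211.1, 170.8], [0, 65, 69, 10, 319])
side
([202.0, 24.4], [0, 0, 18, 24, 316])
([217.8, 17.6], [19, 0, 8, 7, 33])
([265.1, 16.8], [62, 0, 18, 6, 65])
([260.4, 24.5], [60, 6, 13, 8, 63])
([244.7, 37.4], [37, 12, 27, 21, 344])
([235.4, 49.9], [36, 32, 10, 7, 54])
([228.4, 56.9], [29, 38, 10, 9, 61])
([220.4, 64.7], [20, 46, 12, 9, 72])
([211.8, 73.4], [11, 54, 13, 10, 85])
([270.0, 82.1], [67, 54, 13, 21, 139])
([260.9, 24.6], [61, 7, 11, 6, 34])
([247.1, 32.1], [43, 13, 19, 9, 89])
([242.5, 42.3], [38, 21, 24, 11, 69])
([235.4, 49.6], [37, 32, 8, 6, 30])
([228.5, 56.6], [30, 39, 8, 6, 33])
([220.7, 64.5], [21, 47, 10, 6, 41])
([212.0, 73.1], [12, 55, 11, 7, 52])
([270.0, 82.2], [68, 56, 12, 19, 108])
```

View pics/sc.png

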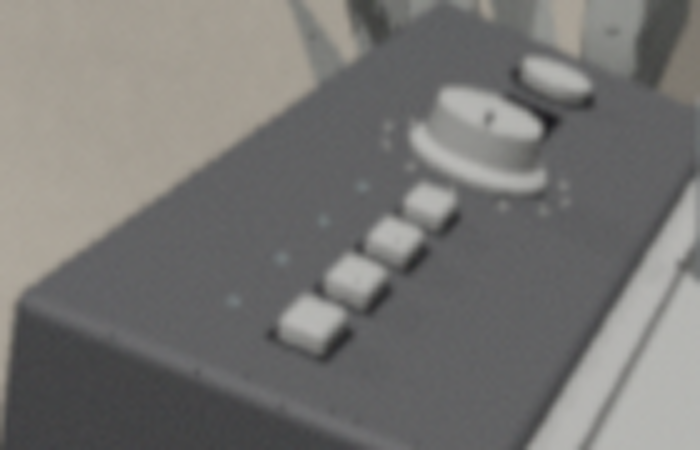

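```bash
cat >> h.py <<'E'
T=[[203.8,131.9],[225.2,134.9],[246.5,137.8],[267.6,140.7],[366.8,154.4]]
S=[[212.0,73.1],[220.7,64.5],[228.5,56.6],[235.4,49.6],[260.9,24.6]]
E
python3 - <<'E'
from h import *
X=np.array([tri(a,b) for a,b in zip(T,S)]);print(X.round(4))
for x,a,b in zip(X,T,S):print((proj('top',x)-a).round(2),(proj('side',x)-b).round(2))
print(np.linalg.norm(np.diff(X,axis=0),axis=1).round(4))
d=X[:4].mean(0)-X[4];print('yaw of y axis',np.arctan2(-d[0],d[1]))
# panel plane height: lid 0.165, key top predicted
print('expected z',0.165+0.0825*np.sin(np.radians(20))+0.008*np.cos(np.radians(20)))
from scipy.spatial.transform import Rotation as R
s=manip.get_state();print(R.from_quat(s['ee_rot'],scalar_first=True).as_matrix().round(3))
# mug/basket/bottle approx top points at given heights
def ray(n,uv,z):
    M=P(n);A=np.c_[M[:,:2],-np.r_[uv,1]];r=np.linalg.solve(A,-(M[:,2]*z+M[:,3]));return r[:2].round(3)
print('mug rim',ray('top',(204,228),.257),'basket back',ray('top',(285,187),.24),ray('top',(305,197),.24),'bottle',ray('top',(362,232),.29), 'lid/panel seam',ray('top',(181,172),.165),ray('top',(388,198),.165))
E
```

```text
[[ 0.6499  0.2064  0.2013]
 [ 0.644   0.1564  0.201 ]
 [ 0.6381  0.1065  0.2012]
 [ 0.6322  0.057   0.2014]
 [ 0.6036 -0.1761  0.2017]]
[-0.01 -0.12] [0.17 0.04]
[-0.02 -0.17] [0.22 0.05]
[-0.01 -0.16] [0.2  0.04]
[-0.01 -0.18] [0.22 0.04]
[0.   0.04] [-0.04 -0.01]
[0.0504 0.0503 0.0498 0.2349]
yaw of y axis -0.12104342632983033
expected z 0.20073420279065493
[[-0.953  0.304 -0.001]
 [ 0.304  0.953 -0.002]
 [ 0.    -0.002 -1.   ]]
mug rim [0.421 0.189] basket back [0.516 0.016] [ 0.494 -0.028] bottle [ 0.416 -0.142] lid/panel seam [0.561 0.264] [ 0.507 -0.236]
```

```bash
cat >> h.py <<'E'
from scipy.spatial.transform import Rotation as R
yaw=-0.121;K=[np.array([0.644,0.1564,0.201]),np.array([0.6036,-0.1761,0.2012])]
W=R.from_euler('z',yaw)*R.from_euler('y',-np.radians(20))   # panel frame
N=W.as_matrix()[:,2]
Rt=R.from_matrix(W.as_matrix()@np.diag([-1,1,-1]))
def go(k,h,s=None):
    s=s or manip.get_state();r=R.from_quat(s['ee_rot'],scalar_first=True)
    tip=s['position']+.019*r.as_matrix()[:,2]
    print('t',s['clock'],'tip in key frame mm',(W.inv().apply(tip-K[k])*1e3).round(2),'F panel',W.inv().apply(s['contact_force']).round(2),'w',round(s['width'],4))
    print('d share',((K[k]+N*(.019+h)-s['position'])/.5).round(4),'rot share',((Rt*r.inv()).as_rotvec()/.08).round(3))
E
python3 - <<'E'
from h import *
print(N,(N*.001/.5).round(5),W.as_matrix().round(4)); go(0,.04)
E
```

```text
[-0.33951944  0.04128353  0.93969262] [-6.80e-04  8.00e-05  1.88e-03] [[ 0.9328  0.1207 -0.3395]
 [-0.1134  0.9927  0.0413]
 [ 0.342   0.      0.9397]]
t 0.1 tip in key frame mm [-472.25  331.45  202.97] F panel [-0.38  0.15 -1.  ] w 0.0856
d share [ 0.8988 -0.7771  0.0145] rot share [-0.912 -4.276  2.327]
```

carry_out(linear=[[0,0,0.06],[0,0,0.075],[0,0,0.075],[0,0,0.075],[0,0,0.015]], angular=[[0,0,0],[0,0,0],[0,0,0],[0,0,0],[0,0,0]], hand=[0,0,0,0,0])

```text
clock: 0.52
position: [0.1754, 0.5494, 0.4066]
ee_rot: [0.001, 0.154, 0.988, 0.005]
contact_force: [0.2, -0.0, 0.7]
width: 0.0252
gripper_force: 0.0
```

carry_out(linear=[[0.03,-0.026,0],[0.055,-0.048,0],[0.055,-0.048,0],[0.055,-0.048,0],[0.055,-0.048,0],[0.055,-0.048,0],[0.055,-0.048,0],[0.055,-0.048,0]], angular=[[-0.15,-0.7,0.39],[-0.15,-0.7,0.39],[-0.15,-0.7,0.39],[-0.15,-0.7,0.39],[-0.15,-0.7,0.39],[-0.15,-0.7,0.39],[0,0,0],[0,0,0]], hand=[0,0,0,0,0,0,0,0])

```text
clock: 1.18
position: [0.382, 0.3656, 0.3991]
ee_rot: [0.17, 0.058, 0.984, -0.01]
contact_force: [0.1, 0.8, 0.3]
width: -0.0003
gripper_force: 0.0
```

carry_out(linear=[[0.055,-0.048,0],[0.055,-0.048,0],[0.055,-0.048,0],[0.055,-0.048,0],[0.055,-0.048,0],[0.055,-0.048,0],[0.055,-0.048,0],[0,0,0]], angular=[[0,0,0],[0,0,0],[0,0,0],[0,0,0],[0,0,0],[0,0,0],[0,0,0],[0,0,0]], hand=[0,0,0,0,0,0,0,0])

```text
clock: 1.85
position: [0.579, 0.1939, 0.3984]
ee_rot: [0.171, 0.062, 0.983, -0.012]
contact_force: [0.6, 0.1, 1.0]
width: -0.0
gripper_force: 0.0
```

```bash
python3 - <<'E'
from h import *
go(0,.04)
E
```

```text
t 1.85 tip in key frame mm [  2.59  29.26 190.14] F panel [0.93 0.22 0.76] w -0.0
d share [ 0.0899 -0.07   -0.284 ] rot share [ 0.024 -0.066  0.059]
```

carry_out(linear=[[0.015,-0.012,-0.05],[0.02,-0.015,-0.06],[0.02,-0.015,-0.06],[0.02,-0.015,-0.06],[0.015,-0.013,-0.054],[0,0,0],[0,0,0]], angular=[[0.024,-0.066,0.059],[0,0,0],[0,0,0],[0,0,0],[0,0,0],[0,0,0],[0,0,0]], hand=[0,0,0,0,0,0,0])

```text
clock: 2.43
position: [0.6186, 0.1637, 0.2559]
ee_rot: [0.171, 0.057, 0.984, -0.009]
contact_force: [-0.2, -1.0, 0.8]
width: -0.0
gripper_force: 0.0
```

```bash
python3 - <<'E'
from h import *
go(0,.01)
for n,b in(('top',(180,90,400,200)),('side',(160,5,300,95))):
    im=manip.get_image(n)[:,:,::-1];cv2.imwrite(f'pics/{n}1.png',im)
    c=cv2.resize(im[b[1]:b[3],b[0]:b[2]],(600,300 if n=='top' else 386),interpolation=cv2.INTER_CUBIC)
    cv2.imwrite(f'pics/{n}1c.png',c)
a=cv2.imread('pics/top1c.png');b=cv2.imread('pics/side1c.png');cv2.imwrite('pics/c1.png',cv2.resize(np.vstack([a,b]),(520,594)))
E
```

```text
t 2.4333 tip in key frame mm [-5.87  4.21 41.52] F panel [ 0.22 -1.02  0.75] w -0.0
d share [ 0.0312 -0.0121 -0.0553] rot share [-0.039 -0.066 -0.069]
```

View pics/c1.png

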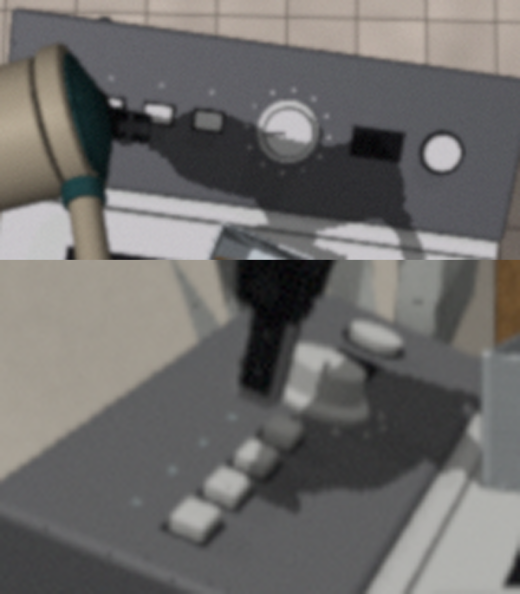

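The picture shows the shut fingertips (side crop about (258,385), full frame about (229,39)) hovering over the rinse key, clear of its neighbours. I'll check this against the projected tip position.

```bash
cat >> h.py <<'E'
def avg(k,h,n=4):
    L=[]
    for i in range(n): manip.get_image('side');L.append(manip.get_state())
    q=np.array([s['ee_rot'] for s in L]);q*=np.sign(q@q[0])[:,None];q=q.mean(0);q/=np.linalg.norm(q)
    p=np.array([s['position'] for s in L]);print('std mm',(p.std(0)*1e3).round(2))
    s=dict(L[-1],position=p.mean(0),ee_rot=q,contact_force=np.mean([s['contact_force'] for s in L],0));go(k,h,s);return s
E
python3 - <<'E'
from h import *
s=avg(0,.01)
tip=s['position']+.019*R.from_quat(s['ee_rot'],scalar_first=True).as_matrix()[:,2]
print(proj('side',tip),proj('top',tip))
E
```

```text
std mm [0.14 0.08 0.18]
t 2.7333 tip in key frame mm [-2.45  5.5  45.37] F panel [-0.47  0.33 -0.17] w -0.0002
d share [ 0.0274 -0.0141 -0.0648] rot share [-0.06   0.044 -0.087]
[227.37127259  40.89473214] [219.46819198 136.33723697]
```

carry_out(linear=[[0.007,-0.0035,-0.016],[0.007,-0.0035,-0.016],[0.007,-0.0035,-0.016],[0.006,-0.0035,-0.016],[0,0,0],[0,0,0]], angular=[[-0.06,0.044,-0.087],[0,0,0],[0,0,0],[0,0,0],[0,0,0],[0,0,0]], hand=[0,0,0,0,0,0])

```text
clock: 3.23
position: [0.633, 0.1564, 0.2245]
ee_rot: [0.17, 0.06, 0.984, -0.012]
contact_force: [0.5, -0.3, 0.1]
width: -0.0005
gripper_force: 0.0
```

```bash
python3 - <<'E'
from h import *
avg(0,.004)
E
```

```text
std mm [0.09 0.1  0.44]
t 3.4333 tip in key frame mm [-1.43 -0.94  8.1 ] F panel [0.16 0.14 0.53] w 0.0001
d share [ 0.0055  0.0012 -0.0068] rot share [ 0.012 -0.05   0.012]
```

carry_out(linear=[[0.0025,0.0003,-0.004],[0.0025,0.0003,-0.004],[0.0025,0.0003,-0.004],[0,0,0],[0,0,0]], angular=[[0,0,0],[0,0,0],[0,0,0],[0,0,0],[0,0,0]], hand=[0,0,0,0,0])

```text
clock: 3.85
position: [0.6371, 0.1574, 0.2199]
ee_rot: [0.171, 0.06, 0.983, -0.011]
contact_force: [0.4, -0.4, 0.0]
width: 0.0001
gripper_force: 0.2
```

```bash
python3 - <<'E'
from h import *
avg(0,-.001)
E
```

```text
std mm [0.04 0.03 0.03]
t 4.05 tip in key frame mm [-0.17  0.05  1.32] F panel [ 0.04 -0.03 -0.08] w -0.0002
d share [ 0.0017 -0.0004 -0.0043] rot share [ 0.012 -0.05   0.009]
```

carry_out(linear=[[0.0007,-0.0001,-0.0019],[0.0007,-0.0001,-0.0019],[0,0,0],[0,0,0]], angular=[[0,0,0],[0,0,0],[0,0,0],[0,0,0]], hand=[0,0,0,0])

```text
clock: 4.38
position: [0.6377, 0.1572, 0.2183]
ee_rot: [0.171, 0.06, 0.983, -0.011]
contact_force: [-0.6, 0.7, 2.2]
width: -0.0001
gripper_force: 0.9
```

```bash
python3 - <<'E'
from h import *
avg(0,-.003)
E
```

```text
std mm [0.01 0.03 0.01]
t 4.5833 tip in key frame mm [-0.11  0.   -0.6 ] F panel [ 0.04 -0.61  1.74] w 0.0001
d share [ 0.0017 -0.0003 -0.0045] rot share [ 0.012 -0.048  0.01 ]
```

carry_out(linear=[[0.0007,-0.0001,-0.0019],[0.0007,-0.0001,-0.0019],[0,0,0],[0,0,0]], angular=[[0,0,0],[0,0,0],[0,0,0],[0,0,0]], hand=[0,0,0,0])

```text
clock: 4.92
position: [0.6384, 0.1571, 0.2163]
ee_rot: [0.171, 0.06, 0.983, -0.011]
contact_force: [-2.3, 0.7, 3.5]
width: 0.0001
gripper_force: 1.7
```

```bash
python3 - <<'E'
from h import *
avg(0,-.004,6)
E
```

```text
std mm [0.02 0.02 0.02]
t 5.2167 tip in key frame mm [-0.12  0.   -2.66] F panel [-0.87  0.08  3.4 ] w 0.0002
d share [ 0.001  -0.0002 -0.0025] rot share [ 0.012 -0.049  0.01 ]
```

carry_out(linear=[[0.0003,0,-0.0009],[0,0,0],[0,0,0]], angular=[[0,0,0],[0,0,0],[0,0,0]], hand=[0,0,0])

```text
clock: 5.47
position: [0.6385, 0.1571, 0.2162]
ee_rot: [0.171, 0.06, 0.983, -0.011]
contact_force: [-3.2, 0.8, 4.9]
width: 0.0
gripper_force: 2.9
```

```bash
python3 - <<'E'
from h import *
avg(0,-.004,4)
E
```

```text
std mm [0.   0.01 0.01]
t 5.6667 tip in key frame mm [-0.11  0.03 -2.83] F panel [-1.4   0.12  5.57] w 0.0
d share [ 0.0009 -0.0002 -0.0022] rot share [ 0.012 -0.047  0.009]
```

carry_out(linear=[[-0.0035,0.0004,0.0095],[-0.007,0.0008,0.019],[-0.014,0.0016,0.038],[-0.02,0.0024,0.056],[0,0,0],[0,0,0]], angular=[[0,0,0],[0,0,0],[0,0,0],[0,0,0],[0,0,0],[0,0,0]], hand=[0,0,0,0,0,0])

```text
clock: 6.17
position: [0.617, 0.1599, 0.2797]
ee_rot: [0.174, 0.06, 0.983, -0.011]
contact_force: [0.4, 0.2, -0.7]
width: 0.0003
gripper_force: 0.0
```

```bash
python3 - <<'E'
from h import *
avg(1,.06,3)
cv2.imwrite('pics/s2.png',cv2.resize(manip.get_image('side')[10:100,150:290,::-1],(700,450)))
E
```

```text
std mm [0.23 0.1  0.81]
t 6.3167 tip in key frame mm [ -0.77 334.67  61.67] F panel [-0.16  0.21 -0.09] w -0.0002
d share [-0.0784 -0.6648 -0.0027] rot share [ 0.015 -0.056  0.01 ]
```

View pics/s2.png

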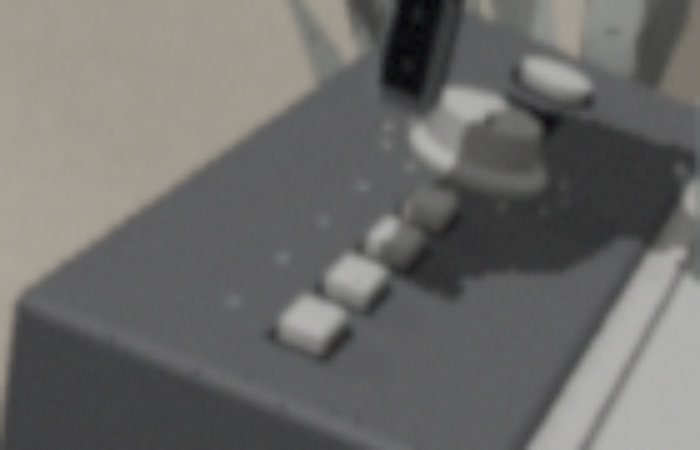

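Rinse key reached its stop (5.6 N, tip no longer moving). The picture shows it back up at (357,277), level with its neighbours. Moving on to the start key.

carry_out(linear=[[-0.003,-0.025,0.01],[-0.0065,-0.055,0.01],[-0.0065,-0.055,0],[-0.0065,-0.055,0],[-0.0065,-0.055,0],[-0.0065,-0.055,0],[-0.0065,-0.055,0],[-0.0065,-0.055,0]], angular=[[0,0,0],[0,0,0],[0,0,0],[0,0,0],[0,0,0],[0,0,0],[0,0,0],[0,0,0]], hand=[0,0,0,0,0,0,0,0])

```text
clock: 7.03
position: [0.5914, -0.0467, 0.2856]
ee_rot: [0.17, 0.06, 0.984, -0.011]
contact_force: [0.4, 0.2, -0.3]
width: -0.0002
gripper_force: 0.0
```

carry_out(linear=[[-0.0065,-0.055,0],[-0.0065,-0.055,0],[-0.0065,-0.055,0],[-0.0065,-0.055,0],[-0.004,-0.035,-0.02],[0,0,0],[0,0,0],[0,0,0]], angular=[[0,0,0],[0,0,0],[0,0,0],[0,0,0],[0,0,0],[0,0,0],[0,0,0],[0,0,0]], hand=[0,0,0,0,0,0,0,0])

```text
clock: 7.7
position: [0.5769, -0.1723, 0.2762]
ee_rot: [0.171, 0.06, 0.983, -0.011]
contact_force: [-0.1, 1.0, 0.2]
width: -0.0004
gripper_force: 0.0
```

```bash
python3 - <<'E'
from h import *
avg(1,.008,5)
E
```

```text
std mm [0.09 0.09 0.26]
t 7.95 tip in key frame mm [ 0.84  1.06 61.44] F panel [-0.23 -0.43 -0.1 ] w -0.0001
d share [ 0.0343 -0.0064 -0.1011] rot share [ 0.009 -0.049 -0.006]
```

carry_out(linear=[[0.008,-0.0016,-0.025],[0.01,-0.0016,-0.03],[0.01,-0.0016,-0.03],[0.0063,-0.0016,-0.016],[0,0,0],[0,0,0],[0,0,0]], angular=[[0,0,0],[0,0,0],[0,0,0],[0,0,0],[0,0,0],[0,0,0],[0,0,0]], hand=[0,0,0,0,0,0,0])

```text
clock: 8.53
position: [0.5947, -0.176, 0.2275]
ee_rot: [0.172, 0.06, 0.983, -0.011]
contact_force: [0.7, 0.4, -0.4]
width: 0.0003
gripper_force: 0.0
```

```bash
python3 - <<'E'
from h import *
avg(1,.0015,5)
E
```

```text
std mm [0.12 0.02 0.15]
t 8.7833 tip in key frame mm [ 0.56 -1.19  8.91] F panel [0.24 0.06 0.25] w -0.0001
d share [ 0.0042  0.0018 -0.0143] rot share [ 0.023 -0.03   0.009]
```

carry_out(linear=[[0.0014,0.0006,-0.005],[0.0014,0.0006,-0.005],[0.0014,0.0006,-0.0043],[0,0,0],[0,0,0]], angular=[[0,0,0],[0,0,0],[0,0,0],[0,0,0],[0,0,0]], hand=[0,0,0,0,0])

```text
clock: 9.2
position: [0.5962, -0.175, 0.2191]
ee_rot: [0.171, 0.06, 0.983, -0.011]
contact_force: [0.3, 0.3, 0.6]
width: 0.0
gripper_force: 0.4
```

```bash
python3 - <<'E'
from h import *
avg(1,-.001,5)
E
```

```text
std mm [0.04 0.02 0.07]
t 9.45 tip in key frame mm [-0.97  0.13  0.54] F panel [-0.3  -0.08  0.68] w 0.0003
d share [ 0.0027 -0.0006 -0.0023] rot share [ 0.01  -0.056  0.008]
```

carry_out(linear=[[0.0007,-0.0001,-0.0019],[0.0007,-0.0001,-0.0019],[0,0,0],[0,0,0]], angular=[[0,0,0],[0,0,0],[0,0,0],[0,0,0]], hand=[0,0,0,0])

```text
clock: 9.78
position: [0.597, -0.1752, 0.2176]
ee_rot: [0.171, 0.06, 0.983, -0.011]
contact_force: [-0.9, 0.7, 2.5]
width: 0.0001
gripper_force: 1.1
```

```bash
python3 - <<'E'
from h import *
avg(1,-.003,5)
E
```

```text
std mm [0.01 0.01 0.02]
t 10.0333 tip in key frame mm [-0.67  0.05 -1.32] F panel [-0.57  0.08  1.62] w 0.0002
d share [ 0.0022 -0.0004 -0.0027] rot share [ 0.013 -0.048  0.009]
```

carry_out(linear=[[0.0007,-0.0001,-0.0019],[0.0007,-0.0001,-0.0019],[0,0,0],[0,0,0]], angular=[[0,0,0],[0,0,0],[0,0,0],[0,0,0]], hand=[0,0,0,0])

```text
clock: 10.37
position: [0.5977, -0.1753, 0.2158]
ee_rot: [0.171, 0.06, 0.983, -0.011]
contact_force: [-2.7, 1.1, 4.2]
width: 0.0002
gripper_force: 2.5
```

```bash
python3 - <<'E'
from h import *
avg(1,-.003,5)
E
```

```text
std mm [0.01 0.01 0.02]
t 10.6167 tip in key frame mm [-0.67  0.06 -3.22] F panel [-1.14  0.41  6.09] w 0.0001
d share [ 0.001  -0.0003  0.0008] rot share [ 0.014 -0.048  0.009]
```

carry_out(linear=[[0.0003,0,-0.0009],[0,0,0],[0,0,0]], angular=[[0,0,0],[0,0,0],[0,0,0]], hand=[0,0,0])

```text
clock: 10.87
position: [0.5977, -0.1753, 0.2157]
ee_rot: [0.172, 0.06, 0.983, -0.011]
contact_force: [-4.5, 1.3, 7.1]
width: 0.0002
gripper_force: 4.2
```

```bash
python3 - <<'E'
from h import *
avg(1,-.003,5)
E
```

```text
std mm [0.01 0.01 0.01]
t 11.1167 tip in key frame mm [-0.65  0.05 -3.33] F panel [-1.93  0.4   8.48] w -0.0003
d share [ 0.0008 -0.0003  0.001 ] rot share [ 0.016 -0.046  0.008]
```

Start key is at its stop too; drawing back about 180 mm.

carry_out(linear=[[-0.0035,0.0004,0.0095],[-0.007,0.0008,0.019],[-0.014,0.0016,0.038],[-0.02,0.0024,0.056],[-0.02,0.0024,0.06],[-0.02,0.0024,0.06],[-0.02,0.0024,0.06],[-0.01,0.001,0.03]], angular=[[0,0,0],[0,0,0],[0,0,0],[0,0,0],[0,0,0],[0,0,0],[0,0,0],[0,0,0]], hand=[0,0,0,0,0,0,0,0])

```text
clock: 11.78
position: [0.5407, -0.169, 0.3864]
ee_rot: [0.174, 0.06, 0.983, -0.013]
contact_force: [-0.4, 0.2, -0.1]
width: 0.0001
gripper_force: 0.0
```

carry_out(linear=[[0,0,0.02],[0,0,0],[0,0,0],[0,0,0]], angular=[[0,0,0],[0,0,0],[0,0,0],[0,0,0]], hand=[0,0,0,0])

```text
clock: 12.12
position: [0.5403, -0.1684, 0.3893]
ee_rot: [0.17, 0.06, 0.984, -0.01]
contact_force: [0.1, 0.8, 0.0]
width: -0.0003
gripper_force: 0.0
```

```bash
python3 - <<'E'
from h import *
avg(1,.17,3)
a=manip.get_image('side')[10:100,150:290,::-1];cv2.imwrite('pics/s3.png',cv2.resize(a,(700,450)))
E
```

```text
std mm [0.06 0.02 0.15]
t 12.2667 tip in key frame mm [4.2800e+00 2.0000e-02 1.7946e+02] F panel [ 0.04  0.17 -0.17] w -0.0003
d share [-0.0018  0.0002 -0.0208] rot share [-0.009 -0.091  0.008]
```

View pics/s3.png

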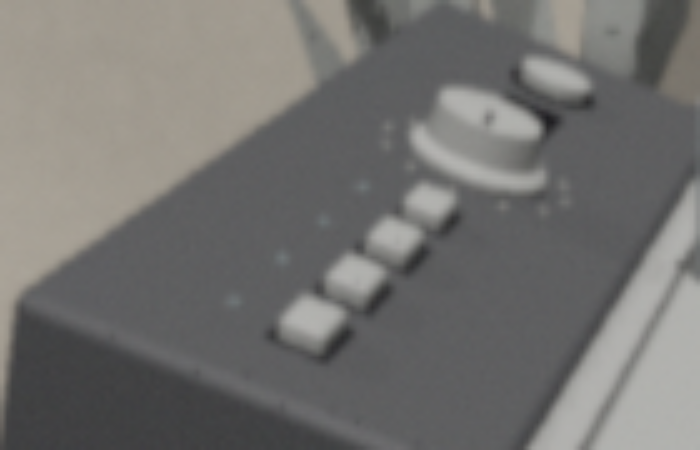

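The panel looks as it did at the start: all keys are up, with the rinse key at (357,277) and the start key at (557,78), and the dial mark is unmoved at (490,118). The hand is 180 mm clear.

```bash
python3 -c "
from rig import manip
print(manip.sign_off())"
```

```text
the job is handed in; nothing more can be done
None
```

I pressed the extra rinse key to its stop and let it come up, then did the same with the start key, and handed the job in at about 12 s with the hand 180 mm clear of the panel; the last picture shows all the keys up and the dial unmoved.

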